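# Vent the vacuum pot and take off its lid

## Robot

A 7-joint arm with a two-finger parallel gripper is mounted at the origin on the work surface. World frame = base frame: x ahead of the robot, y to its left, z up, the work surface at z = 0. Lengths are in m, angles in rad, forces in N, time in s.
With the tool pointing down it reaches from about 0.4 to 0.85 m from the base axis. Payload 10.4 kg.
Tool frame: the origin (TCP) lies at the very end of the fingers, on their centre line; the grasp point (between the pads) lies 19 mm behind it (r.pinch_z is the distance from the TCP to the grasp point, in m); z points along the fingers, y is the line along which they close (so a half turn about z gives the same grasp; the last joint's range is limited). The gripper opens to 87 mm and grips with 3 to 60 N. Pads are 19 mm wide; open, the fingers measure 117 mm over their backs; the gripper's body (75 mm by 190 mm) begins 51 mm behind the grasp point.
Start: joints at [1.216, 0.332, -0.065, 1.46, 0.022, 1.35, -0.088], TCP at [0.204, -0.591, 0.223] pointing down, gripper open.
Joint ranges: [-2.6, 2.6], [-0.5, 2.12], [-1.47, 1.34], [0.16, 2.42], [-1.27, 4.41], [0.06, 2.06], [-2.6, 2.6]. Speed limits (rad/s): [2.22, 2.22, 2.79, 2.79, 3.14, 3.14, 3.14].

## Interface

Orientations are given as a unit quaternion [x, y, z, w].
In Python, from bench import sensors, vision, r gives the robot as it stands.
- The arm moves only by the shell command python3 -m crank 'ROWS' [OPENING] [FORCE]. ROWS is JSON, a list of rows, each a list of 2 entries, a list of its own where there are three numbers: the shift along the tool's x, y, z normalised to -1 to 1, where 1 is 3 cm, then the turn about the tool's z normalised to -1 to 1, where 1 is 8 degrees. A call has 1 to 12 rows; each row shifts and turns the commanded pose from where the row before left it, along the tool's axes as they then stand; what a row does not reach is not made up. A row lasts 1/8 s, in which the tool goes at most 62.5 mm and 10.7 degrees, less where a joint would pass 70% of its speed; a pose out of reach is approached as far as the arm can. A call with a number of a shift or a turn outside -1 to 1 is refused whole. A call with a gripper value outside its range is refused whole. OPENING is the opening, from 0 (shut) to 1 (fully open), set as the call begins (- or left out, the last holds). The fingers move at their own pace and stop on an object; FORCE is the grip in N (left out, the last holds). Time passes only in rows, so rows that do not move let the fingers close. It gives the time, the measured TCP pose, the force, the opening and the grip force at its end, in the units of the state.
- sensors.read_state(): the state, without advancing time (a new reading comes with each control period).
- vision.camera(name): name is "scene" or "top" or "wrist"; returns the picture (480x640x3 uint8, red, green, blue); there is no depth.
- vision.camera_model(name): a dict with "vertical_fov" (degrees; the focal length in pixels is half the picture's height over the tangent of half this angle, whatever the lens; pixels are square), "cx", "cy" (the principal point, pixels), "camera_from_world" (4x4, takes a point from world to camera coordinates); the wrist camera has in their place "hand_eye" (4x4, takes a point from camera to tool coordinates, whose origin is the TCP and whose axes are the flange's). Camera axes: x right, y down, z forward; pixel columns grow to the right and rows downward; lengths in m; the calibration is good to about 2 mm. A picture is of the moment at which its call begins: read the wrist's pose just before it. camera_model takes no time and is no camera call.
- r.close_job(): hands the job in; it is judged then, once.
The state is a dict: "time": time; "joint_positions": joint angles; "joint_vel": joint speeds; "joint_torque": joint torques, N m; "ee_pos": TCP position; "eef_rot": TCP orientation; "ft_force": force on the tool from outside, world axes, zero at the start; "torque": the same for the moment, N m; "width": finger opening in m; "grip_force": force on a finger pad.
Only numpy, scipy, OpenCV 4.12 (cv2) and the standard library are available. Lean on these libraries where they do the work, as an engineer would, in place of code of your own. Each camera call takes 0.05 s, during which the arm holds its last target. There are 200 camera calls.

## Task

The repaired fitting in the vacuum pot is ready. First shut off the pump by screwing the blue valve knob clockwise until it stops tight, then turn the red vent tap on the lid anticlockwise to its stop to let the vacuum go, and only then lift the lid off by its black handle and set it down gently, right way up and wholly on the round cork mat. Leave the valve shut and the tap open, and leave everything else on the bench where it is.

Things in the scene. Friction and masses are not known exactly. Their poses are not given: they have to be found in the camera images.
- pot: Fixed stainless vacuum pot, 184 mm across and 95 mm high; origin at the centre of its underside on the bench. Its +x axis points along the pump line: a pipe at 60 mm height runs to the blue screw-down valve (axis 150 mm from the pot centre) and on to a pump, from 265 mm on, up to 141 mm high. Pot, valve and pump are one fixed unit whose place and yaw vary.
- pot_rim (a point): Centre of the pot's rim, 95 mm above the bench, axes as the pot.
- valve_grip (a point): Point on the vertical axis of the blue knurled valve knob, at the height to grip, 125 mm above the bench. The knob is a round cylinder 38 mm across, 26 mm high, from 110 to 136 mm above the bench; the valve body below it is 30 mm across and ends 96 mm above the bench. Free space 60 mm to the lid's edge.
- valve (a joint): Angle of the blue valve knob in rad: grows as it is turned clockwise seen from above; 2.6 is screwed down tight against its stop (shut). Starts 1.2 to 2.3 rad short of the stop and stays where it is left; turning resistance about 0.06 N m. A white line on its top turns with it.
- tap_grip (a point): Grip of the red vent tap on the lid: a bar 36 mm long, 10 mm thick, 20 mm high on a vertical stem. The point is on the stem's axis, 27 mm above the lid's top face; the bar spans 15 to 35 mm above that face. The point's x axis runs along the bar and turns with it; at joint 0 it is along the lid's x axis. The tap is 54 mm from the lid's centre on its -x side, roughly towards the robot.
- tap (a joint): Angle of the red vent tap in rad: starts between 0 and 0.2 (shut), grows anticlockwise seen from above, stop at 1.5 (open); turning resistance about 0.05 N m, stays where left. While it is shut suction holds the lid on the pot, and the lid cannot be lifted until the tap is beyond about 1.25.
- lid_handle (a point): Centre of the lid's black bar handle, above the lid's centre: bar 40 mm long along the lid's x axis, 14 mm thick (along y), 20 mm high, on a 22 mm post. Axes are the lid's, z up. The point is 58 mm above the lid's underside, 28 mm above its top face; the bar spans 18 to 38 mm above that face. The tap is 54 mm away on the -x side, a gauge (36 mm across, 20 mm tall) 58 mm away on the +x side.
- lid: The loose lid, starting on the pot: a disc 170 mm across, 30 mm thick, with aluminium rim and pale clouded window, hollow below, 0.5 to 0.8 kg; origin at the centre of its underside, axes as lid_handle. A ring of the pot reaches up inside it: lift straight up at least 25 mm before moving sideways.
- mat: Fixed round cork mat with an orange edge, 230 mm across and 6 mm thick; origin at the centre of its underside on the bench. Lies beside the pot, to its left or right.
- mat_top (a point): Centre of the mat's top face, 6 mm above the bench.
- check_valve_mid (a point): Bystander: loose steel check valve standing upright, 74 mm high, 48 mm across; its middle.
- union_mid (a point): Bystander: loose brass pipe union standing upright, 46 mm high, 40 mm across; its middle.
- putty_tube_mid (a point): Bystander: orange and white putty tube lying, 116 x 32 x 18 mm; its middle.
- screwdriver_grip (a point): Bystander: screwdriver lying on the bench at the left; middle of its handle.
- paste_jar_mid (a point): Bystander: amber jar, 60 mm across and 70 mm high; its middle.
- wrench_grip (a point): Bystander: spanner lying on the bench; middle of its handle.
- locknut_mid (a point): Bystander: steel ring nut lying flat, 40 mm across, 12 mm high; its middle.
Mind the look-alikes: they are no part of the job. What is meant by the lid is not green or purple, and is the smaller of those in its own colour.

How it is judged:
By the outcome, as a careful person would: the job done as asked, in the order asked, and still so for the second after the job is handed in, with the robot touching nothing.
It also fails if it takes over 72 s, if anything falls off the work surface, if the arm or the gripper's body presses on something with over 40 N, if the wrist force passes 120 N, or if a joint passes its speed limit or range.

## Working session

There is one attempt and no reset: what is moved stays moved. The work goes in short steps, Python scripts to look and compute and a shell command to move; the robot and the scene stay as the last step left them, time stands still between calls to the robot, and variables do not carry over. Pictures are saved under pics/ and viewed, at most 10 in all, crops included, and the job is handed in when it is done.

```bash
ls; mkdir -p pics; python3 - <<'E'
from bench import sensors, vision, r
import cv2,numpy as np
np.set_printoptions(precision=4,suppress=True)
s=sensors.read_state();print(s['time'],s['ee_pos'],s['eef_rot'],s['width'])
for n in("scene","top"):
    im=vision.camera(n);cv2.imwrite(f"pics/{n}0.png",im[:,:,::-1])
for n in("scene","top","wrist"): print(n,vision.camera_model(n))
E
```

```text
pics
0.0 [ 0.2035 -0.5905  0.2217] [ 0.9863  0.1652 -0.0001 -0.0007] 0.08730145849956426
scene {'vertical_fov': 45.19690789435446, 'cx': 318.14498073397334, 'cy': 246.9925222531082, 'camera_from_world': array([[-0.1342,  0.9908, -0.0177,  0.1141],
       [ 0.5712,  0.0627, -0.8184, -0.1991],
       [-0.8097, -0.12  , -0.5744,  1.8462],
       [ 0.    ,  0.    ,  0.    ,  1.    ]])}
top {'vertical_fov': 52.76193416840597, 'cx': 321.2629468607988, 'cy': 237.5797637016963, 'camera_from_world': array([[ 0.0101, -0.9999,  0.0126, -0.0542],
       [-0.9866, -0.0121, -0.1628,  0.5563],
       [ 0.1629, -0.0108, -0.9866,  1.2525],
       [ 0.    ,  0.    ,  0.    ,  1.    ]])}
wrist {'vertical_fov': 65.68086409307587, 'cx': 316.07260543463974, 'cy': 237.5051433068894, 'hand_eye': array([[ 0.0007, -0.9527, -0.3039,  0.0847],
       [ 1.    ,  0.001 , -0.0009, -0.    ],
       [ 0.0011, -0.3039,  0.9527, -0.1623],
       [ 0.    ,  0.    ,  0.    ,  1.    ]])}
```

View pics/top0.png

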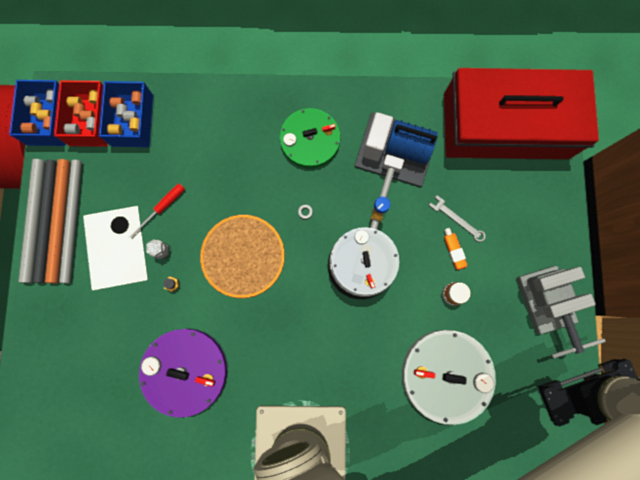

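View pics/scene0.png

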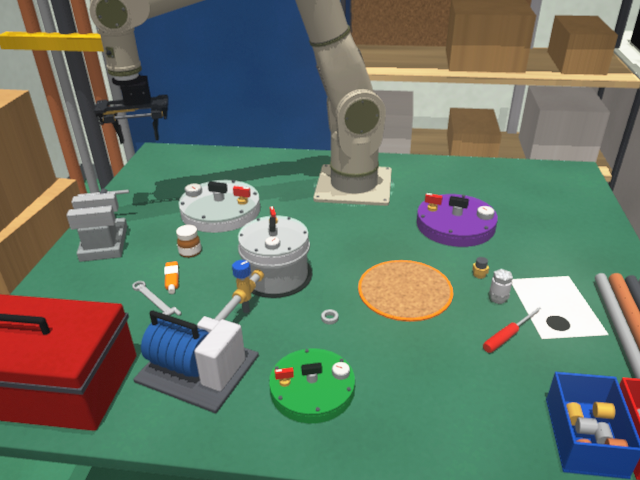

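Lid candidates in the top view: grey lid on the pot (365,262), larger pale lid on the bench (449,377), green (310,137) and purple (182,373). I choose (365,262): not green or purple, the smaller grey one, and on the pot.

```bash
cat > h.py <<'E'
import cv2,numpy as np
from bench import sensors, vision, r
from scipy.spatial.transform import Rotation as R
np.set_printoptions(precision=4,suppress=True)
def cam(n,s=None):
    m=vision.camera_model(n);f=240/np.tan(np.radians(m['vertical_fov'])/2)
    if n=='wrist':
        T=np.eye(4);T[:3,:3]=R.from_quat(s['eef_rot']).as_matrix();T[:3,3]=s['ee_pos'];W=T@m['hand_eye']
    else: W=np.linalg.inv(m['camera_from_world'])
    return f,m['cx'],m['cy'],W
def ray(c,uv,z):
    f,cx,cy,W=c;d=W[:3,:3]@[(uv[0]-cx)/f,(uv[1]-cy)/f,1];o=W[:3,3];return o+d*(z-o[2])/d[2]
def proj(c,p):
    f,cx,cy,W=c;q=np.linalg.inv(W)@np.r_[p,1];return np.array([cx+f*q[0]/q[2],cy+f*q[1]/q[2]])
def blobs(im,kind,box,minA=15):
    x0,y0,x1,y1=box;h=cv2.cvtColor(im,cv2.COLOR_RGB2HSV).astype(int);H,S,V=h[...,0],h[...,1],h[...,2]
    m={'red':((H<6)|(H>174))&(S>170)&(V>90),'blue':(H>100)&(H<125)&(S>130)&(V>60),'black':(V<60)&(S<120),
       'orange':(H>8)&(H<22)&(S>120)&(V>120),'white':(S<40)&(V>215)}[kind].astype(np.uint8)
    k=np.zeros_like(m);k[y0:y1,x0:x1]=1;m*=k
    out=[]
    for c in cv2.findContours(m,cv2.RETR_EXTERNAL,cv2.CHAIN_APPROX_NONE)[0]:
        a=cv2.contourArea(c)
        if a>=minA: out.append((a,cv2.minAreaRect(c),c))
    return sorted(out,key=lambda t:-t[0])
E
python3 - <<'E'
from h import *
im=cv2.imread('pics/top0.png')[:,:,::-1].copy();c=cam('top')
for k,box,z in(('blue',(365,190,400,220),.136),('red',(350,265,390,300),.160),('black',(345,240,385,275),.163),('white',(350,225,375,250),.145),('orange',(190,205,295,305),.006)):
    for a,rc,ct in blobs(im,k,box,8)[:2]:
        b=cv2.boxPoints(rc);print(k,a,rc,ray(c,rc[0],z),[ray(c,p,z)[:2] for p in b])
cv2.imwrite('pics/crop.png',cv2.resize(im[185:305,320:410,::-1],None,fx=5,fy=5,interpolation=cv2.INTER_CUBIC))
E
```

```text
blue 182.5 ((382.0, 204.00001525878906), (15.17893123626709, 15.811387062072754), 18.434947967529297) [ 0.6299 -0.1997  0.136 ] [array([ 0.6164, -0.175 ]), array([ 0.6555, -0.188 ]), array([ 0.6435, -0.2244]), array([ 0.6045, -0.2112])]
red 18.5 ((369.20684814453125, 278.5172424316406), (8.170595169067383, 3.713906764984131), 68.19859313964844) [ 0.4393 -0.1635  0.16  ] [array([ 0.4467, -0.1557]), array([ 0.4502, -0.164 ]), array([ 0.4319, -0.1713]), array([ 0.4285, -0.1629])]
black 53.0 ((366.1097106933594, 258.9878234863281), (14.356100082397461, 5.079850673675537), 83.6598129272461) [ 0.4863 -0.1559  0.163 ] [array([ 0.503 , -0.1479]), array([ 0.5045, -0.1602]), array([ 0.4697, -0.1639]), array([ 0.4682, -0.1516])]
white 200.5 ((362.0, 235.0), (14.0, 24.0), 90.0) [ 0.5483 -0.1479  0.145 ] [array([ 0.5655, -0.1181]), array([ 0.5663, -0.1778]), array([ 0.531 , -0.1776]), array([ 0.5303, -0.1181])]
white 129.5 ((362.0, 244.5), (9.0, 24.0), 90.0) [ 0.5244 -0.1478  0.145 ] [array([ 0.5353, -0.1181]), array([ 0.5361, -0.1776]), array([ 0.5135, -0.1774]), array([ 0.5128, -0.1181])]
orange 5419.0 ((242.0, 256.0), (82.0, 84.0), 90.0) [0.5096 0.1686 0.006 ] [array([0.623 , 0.2893]), array([0.626, 0.056]), array([0.3991, 0.0509]), array([0.3967, 0.2778])]
```

View pics/crop.png

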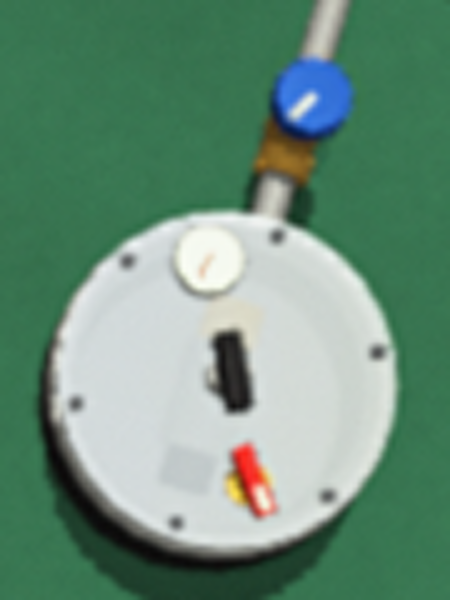

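The crop confirms the choice: smaller grey lid on the pot, black handle (366,259), red white-tipped tap (370,281), gauge (362,236), and blue knob (382,204) with a white line. Distances fit (knob to lid centre 150 mm). Next I move above the knob.

```bash
python3 -m crank '[[[0,0,-1],0],[[0.9,-0.4,-1],0],[[0.9,-0.4,0],0],[[0.9,-0.4,0],0],[[0.9,-0.4,0],0],[[0.9,-0.4,0],0],[[0.9,-0.4,0],0],[[0.9,-0.4,0],0],[[0.9,-0.4,0],0],[[0.9,-0.4,0],0]]' 0.6 30 && python3 -m crank '[[[0.9,-0.4,0],0],[[0.9,-0.4,0],0],[[0.9,-0.4,0],0],[[0.9,-0.4,0],0],[[0.9,-0.4,0],0],[[0,0,0],0],[[0,0,0],0]]'; python3 - <<'E'
from h import *
s=sensors.read_state();im=vision.camera('wrist');cv2.imwrite('pics/w1.png',im[:,:,::-1]);c=cam('wrist',s)
np.save('s1.npy',s,allow_pickle=True)
print(s['time'],s['joint_positions'],s['ee_pos'],s['eef_rot'])
for k,z in(('blue',.136),('red',.16),('black',.163)):
    for a,rc,ct in blobs(im,k,(0,0,640,480),200)[:5]:
        print(k,a,np.round(rc[0]),np.round(rc[1]),ray(c,rc[0],z))
E
```

```text
time: 1.35
ee_pos: [0.3987, -0.4088, 0.2822]
eef_rot: [0.986, 0.165, -0.0, -0.0]
ft_force: [0.3, -0.1, -0.2]
width: 0.0521
grip_force: 0.0
time: 2.22
ee_pos: [0.5057, -0.3096, 0.2822]
eef_rot: [0.986, 0.165, -0.0, 0.0]
ft_force: [0.7, -1.8, 0.7]
width: 0.0525
grip_force: 0.0
2.225 [ 0.7325  0.2562 -0.3196  1.4423  0.0807  1.4566 -0.8262] [ 0.5057 -0.3096  0.2822] [ 0.9863  0.1649 -0.0004  0.    ]
blue 2135.5 [234.  26.] [53. 57.] [ 0.6271 -0.203   0.136 ]
red 680.0 [128. 251.] [44. 21.] [ 0.4391 -0.1706  0.16  ]
black 48113.0 [319. 391.] [639. 176.] [ 0.3622 -0.362   0.163 ]
black 7893.5 [509. 333.] [ 97. 264.] [ 0.4734 -0.497   0.163 ]
black 2063.5 [232. 309.] [58. 61.] [ 0.4171 -0.2646  0.163 ]
black 1954.5 [357. 310.] [165.  59.] [ 0.4508 -0.3645  0.163 ]
black 1175.5 [126. 188.] [52. 26.] [ 0.491  -0.1613  0.163 ]
```

View pics/w1.png

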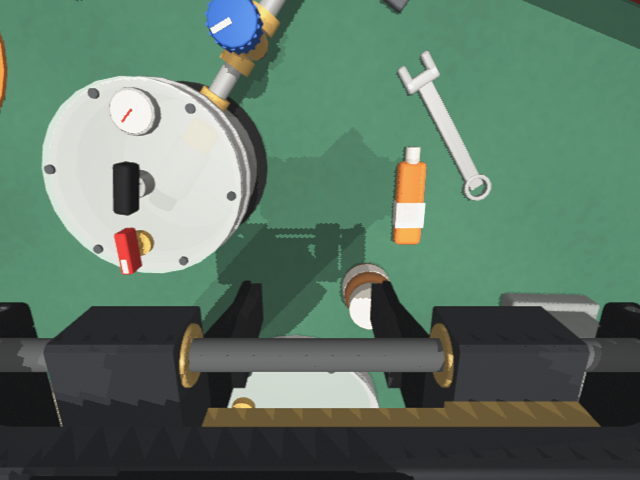

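The wrist view shows the lid on the pot, the knob at (234,26), the handle at (126,188) and the tap at (128,251). The positions agree with the top view to about 4 mm. Next I move over the knob and turn the wrist anticlockwise for range.

```bash
python3 -m crank '[[[0.7,-0.3,0],0],[[0.7,-0.3,0],0],[[0.7,-0.3,0],0],[[0.7,-0.3,0],0],[[0.7,-0.3,0],0],[[0.7,-0.3,0],0],[[0.7,-0.3,0],0],[[0,0,0],-1],[[0,0,0],-1],[[0,0,0],-1],[[0,0,0],-1]]' >/dev/null && python3 -m crank '[[[0,0,0],-1],[[0,0,0],-1],[[0,0,0],-1],[[0,0,0],-1],[[0,0,0],-1],[[0,0,0],-1],[[0,0,0],-1],[[0,0,0],-1],[[0,0,0],-1],[[0,0,0],-1],[[0,0,0],0],[[0,0,0],0]]'; cat > look.py <<'E'
from h import *
import sys
def tool(s,d):  # world delta -> tool units
    return R.from_quat(s['eef_rot']).as_matrix().T@d/.03
def look(name):
    s=sensors.read_state();im=vision.camera('wrist');cv2.imwrite(f'pics/{name}.png',im[:,:,::-1]);c=cam('wrist',s)
    print(s['time'],s['joint_positions'],s['ee_pos'],'yaw',yaw(s));return s,im,c
def yaw(s):
    x=R.from_quat(s['eef_rot']).as_matrix()[:,0];return np.degrees(np.arctan2(x[1],x[0]))
E
python3 - <<'E'
from look import *
s,im,c=look('w2')
for a,rc,ct in blobs(im,'blue',(0,0,640,480),500)[:4]:
    (u,v),rad=cv2.minEnclosingCircle(ct);print(a,rc,(u,v,rad));p=ray(c,rc[0],.136);print(p,tool(s,np.r_[p[:2],.125-.019]-s['ee_pos']))
E
```

```text
time: 5.15
ee_pos: [0.625, -0.2013, 0.2825]
eef_rot: [0.416, 0.909, 0.0, -0.0]
ft_force: [-0.1, -0.5, -0.3]
width: 0.052
grip_force: 0.0
5.15 [ 0.706   0.4623 -0.6826  1.2416  0.2853  1.5326  0.7784] [ 0.625  -0.2013  0.2825] yaw 130.83355671387076
1747.0 ((369.0, 389.5), (35.0, 68.0), 90.0) (369.0, 386.5, 36.96291732788086)
[ 0.7799 -0.2979  0.136 ] [-5.8145  1.8017  5.8835]
1597.5 ((321.7699890136719, 222.10997009277344), (45.396263122558594, 47.23473358154297), 8.130102157592773) (321.5, 222.0, 24.129955291748047)
[ 0.6296 -0.1979  0.136 ] [-0.0165  0.1917  5.8837]
```

View pics/w2.png

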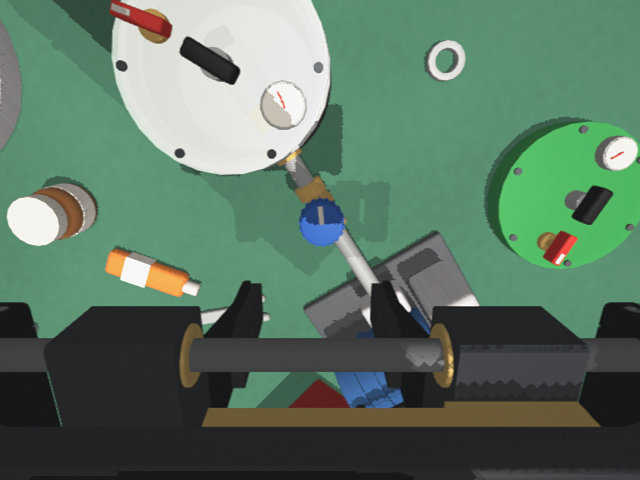

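Knob at (322,222), consistent with (0.629,-0.200). I now descend and grip.

```bash
python3 -m crank '[[[-0.05,0.13,0.9],0],[[0,0,1],0],[[0,0,1],0],[[0,0,1],0],[[0,0,1],0],[[0,0,0.6],0],[[0,0,0.4],0],[[0,0,0],0],[[0,0,0],0]]' && python3 -m crank '[[[0,0,0],0],[[0,0,0],0],[[0,0,0],0],[[0,0,0],0],[[0,0,0],0]]' 0 30
```

```text
time: 6.32
ee_pos: [0.6293, -0.2002, 0.1067]
eef_rot: [0.415, 0.91, 0.0, 0.001]
ft_force: [-0.0, -0.6, 0.3]
width: 0.052
grip_force: 0.0
time: 6.95
ee_pos: [0.6296, -0.1996, 0.1062]
eef_rot: [0.414, 0.91, 0.001, 0.001]
ft_force: [4.5, 1.4, 0.2]
width: 0.037
grip_force: 30.0
```

```bash
python3 -m crank '[[[0,0,0],1],[[0,0,0],1],[[0,0,0],1],[[0,0,0],1],[[0,0,0],1],[[0,0,0],1],[[0,0,0],1],[[0,0,0],1],[[0,0,0],0]]' ; python3 - <<'E'
from look import *
s=sensors.read_state();print(s['torque'],s['joint_positions'][6],yaw(s))
E
python3 -m crank '[[[0,0,0],1],[[0,0,0],1],[[0,0,0],0]]'; python3 - <<'E'
from look import *
s=sensors.read_state();print(s['torque'],s['joint_positions'][6],yaw(s))
E
```

```text
time: 8.07
ee_pos: [0.6315, -0.1992, 0.1062]
eef_rot: [0.834, 0.552, 0.003, 0.002]
ft_force: [15.0, 1.6, -5.5]
width: 0.0371
grip_force: 30.0
[ 0.2259 -3.1854  0.0052] -0.3199562795942378 66.95906688186544
time: 8.45
ee_pos: [0.6318, -0.1995, 0.1062]
eef_rot: [0.903, 0.43, 0.003, 0.002]
ft_force: [16.5, -0.4, -6.7]
width: 0.0376
grip_force: 30.0
[ 0.0119 -3.6094 -0.0466] -0.5811146789673426 50.9461842619232
```

```bash
python3 -m crank '[[[0.04,0.05,0],1],[[0.02,0.03,0],1],[[0,0,0],1],[[0,0,0],0]]' ; python3 - <<'E'
from look import *
s=sensors.read_state();print(s['torque'],s['joint_positions'][6],yaw(s))
E
python3 -m crank '[[[0,0,0],1],[[0,0,0],1],[[0,0,0],0]]'; python3 - <<'E'
from look import *
s=sensors.read_state();print(s['torque'],s['joint_positions'][6],yaw(s))
E
```

```text
time: 8.95
ee_pos: [0.6324, -0.2001, 0.1062]
eef_rot: [0.972, 0.234, 0.001, 0.0]
ft_force: [5.0, 1.3, 2.0]
width: 0.0373
grip_force: 30.0
[ 0.2413 -1.1226 -0.0148] -0.971445647926482 27.077551473247524
time: 9.32
ee_pos: [0.6326, -0.2006, 0.1062]
eef_rot: [0.995, 0.097, 0.001, 0.0]
ft_force: [6.9, -1.1, 0.2]
width: 0.0371
grip_force: 30.0
[ 0.0935 -1.32   -0.0388] -1.2321930453691696 11.1088768740047
```

```bash
for i in 1; do python3 -m crank '[[[0,0,0],1],[[0,0,0],0.5],[[0,0,0],0]]'; python3 - <<'E'
from look import *
s=sensors.read_state();print(s['torque'],s['joint_positions'][6],yaw(s))
E
done
python3 -m crank '[[[0,0,0],1],[[0,0,0],0.5],[[0,0,0],0]]'; python3 - <<'E'
from look import *
s=sensors.read_state();print(s['torque'],s['joint_positions'][6],yaw(s))
im=vision.camera('wrist');cv2.imwrite('pics/w3.png',im[:,:,::-1])
E
```

```text
time: 9.7
ee_pos: [0.6315, -0.2009, 0.1061]
eef_rot: [1.0, -0.007, 0.0, 0.001]
ft_force: [0.2, -0.7, 5.1]
width: 0.0372
grip_force: 30.0
[-0.1788  0.037   0.4342] -1.4266624699287482 -0.7926376961508202
time: 10.07
ee_pos: [0.6315, -0.2011, 0.106]
eef_rot: [0.994, -0.111, 0.0, 0.001]
ft_force: [-0.6, -0.4, 6.6]
width: 0.0373
grip_force: 30.0
[-0.2551  0.0617  0.4439] -1.6228015588419404 -12.786203917064464
```

The torque jumped to a steady 0.44 N m at about 131° of turn, so the valve is against its stop. I release, rise and look over the lid.

```bash
python3 -m crank '[[[0,0,0],0],[[0,0,0],0],[[0,0,0],0],[[0,0,-0.5],0],[[0,0,-1],0],[[0,0,-1],0],[[0,0,-1],0],[[0,0,-1],0],[[0,0,-1],0],[[0,0,-0.5],-1],[[0,0,0],-1],[[0,0,0],-1]]' 0.6 && python3 -m crank '[[[0,0,0],-1],[[-0.68,-0.45,0],0],[[-0.68,-0.45,0],0],[[-0.68,-0.45,0],0],[[-0.68,-0.45,0],0],[[-0.68,-0.45,0],0],[[-0.68,-0.45,0],0],[[-0.68,-0.45,0],0],[[0,0,0],0],[[0,0,0],0]]' 0.4; python3 - <<'E'
from look import *
s,im,c=look('w4')
for k,z,A in(('red',.16,150),('black',.163,400)):
    for a,rc,ct in blobs(im,k,(0,0,640,300),A)[:3]:
        b=[ray(c,p,z)[:2] for p in cv2.boxPoints(rc)];print(k,a,rc,ray(c,rc[0],z),*b)
E
```

```text
time: 11.62
ee_pos: [0.6317, -0.2003, 0.2871]
eef_rot: [0.995, 0.098, 0.001, 0.0]
ft_force: [-0.6, -0.2, 0.1]
width: 0.0524
grip_force: 0.0
time: 12.88
ee_pos: [0.4663, -0.1576, 0.2863]
eef_rot: [0.986, 0.165, 0.001, 0.0]
ft_force: [-0.1, 0.5, 0.1]
width: 0.0351
grip_force: 0.0
12.875 [ 0.5222  0.0245 -0.2929  1.6872  0.0074  1.4296 -1.0106] [ 0.4663 -0.1576  0.2863] yaw 19.018360450698523
red 279.5 ((313.5, 263.0), (44.0, 11.0), 90.0) [ 0.4377 -0.165   0.16  ] [ 0.4544 -0.1545] [ 0.4574 -0.163 ] [ 0.4202 -0.176 ] [ 0.4172 -0.1671]
black 750.0 ((324.1515808105469, 202.32273864746094), (17.00970458984375, 50.33686065673828), 8.530765533447266) [ 0.4897 -0.156   0.163 ] [ 0.4684 -0.1533] [ 0.5078 -0.1458] [ 0.5102 -0.1587] [ 0.4708 -0.1666]
```

View pics/w4.png

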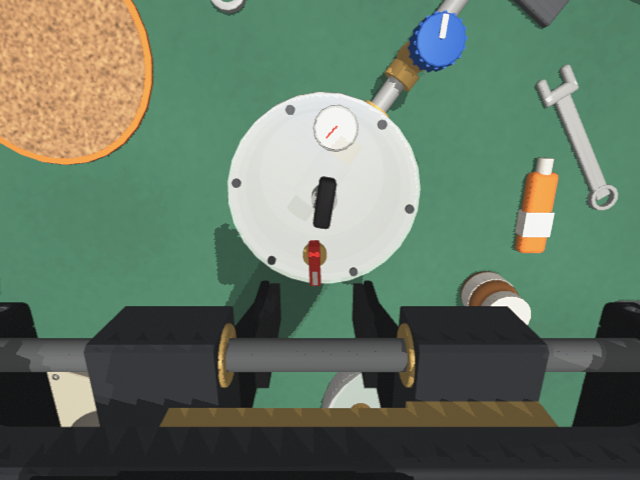

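The view shows the tap bar at (314,263), lined up with the tool's x axis, and the handle at (324,202). Tap axis ≈ (0.437,-0.1655), which is 54 mm from the handle as it should be. I grip the tap.

```bash
python3 -m crank '[[[-0.52,-0.07,0],0],[[-0.5,0,0.6],0],[[0,0,0.9],0],[[0,0,0.9],0],[[0,0,0.9],0],[[0,0,0.9],0],[[0,0,0.6],0],[[0,0,0.3],0],[[0,0,0],0],[[0,0,0],0]]' && python3 -m crank '[[[0,0,0],0],[[0,0,0],0],[[0,0,0],0],[[0,0,0],0],[[0,0,0],0]]' 0 20;  python3 - <<'E'
from look import *
s=sensors.read_state();print(s['torque'],s['joint_positions'][6],yaw(s))
E
```

```text
time: 14.18
ee_pos: [0.4366, -0.1657, 0.1334]
eef_rot: [0.986, 0.165, 0.001, 0.0]
ft_force: [-0.2, 0.4, 0.6]
width: 0.0348
grip_force: 0.0
time: 14.8
ee_pos: [0.4364, -0.1657, 0.1327]
eef_rot: [0.986, 0.165, 0.0, 0.0]
ft_force: [0.2, -0.8, 1.7]
width: 0.0098
grip_force: 20.0
[-0.1146  0.051   0.0254] -0.9935849010261125 19.00763424496926
```

```bash
python3 -m crank '[[[0,0,0],-1],[[0,0,0],-1],[[0,0,0],-1],[[0,0,0],-1],[[0,0,0],-1],[[0,0,0],-1],[[0,0,0],-1],[[0,0,0],-1],[[0,0,0],0]]';  python3 - <<'E'
from look import *
s=sensors.read_state();print(s['torque'],s['joint_positions'][6],yaw(s))
E
python3 -m crank '[[[0,0,0],-0.7],[[0,0,0],-0.4],[[0,0,0],0]]';  python3 - <<'E'
from look import *
s=sensors.read_state();print(s['torque'],s['joint_positions'][6],yaw(s))
E
```

```text
time: 15.92
ee_pos: [0.4352, -0.1648, 0.1326]
eef_rot: [0.748, 0.664, -0.001, -0.001]
ft_force: [-6.1, 3.2, 8.7]
width: 0.01
grip_force: 20.0
[0.7204 1.3862 0.0745] 0.12202026099157001 83.1427272487853
time: 16.3
ee_pos: [0.4351, -0.1649, 0.1326]
eef_rot: [0.696, 0.719, -0.001, -0.001]
ft_force: [-7.8, 2.0, 9.0]
width: 0.01
grip_force: 20.0
[0.6296 1.5385 0.0182] 0.27391949263832294 91.86427034127891
```

```bash
python3 -m crank '[[[0,0,0],-0.6],[[0,0,0],0]]';  python3 - <<'E'
from look import *
s=sensors.read_state();print(s['torque'],s['joint_positions'][6],yaw(s))
E
python3 -m crank '[[[0,0,0],-0.5],[[0,0,0],0]]';  python3 - <<'E'
from look import *
s=sensors.read_state();print(s['torque'],s['joint_positions'][6],yaw(s))
E
```

```text
time: 16.55
ee_pos: [0.4352, -0.1651, 0.1326]
eef_rot: [0.665, 0.747, -0.001, -0.001]
ft_force: [-5.6, 2.2, 7.2]
width: 0.0098
grip_force: 20.0
[ 0.5075  1.4446 -0.0295] 0.3576086676411824 96.66269851384116
time: 16.8
ee_pos: [0.4358, -0.1656, 0.1327]
eef_rot: [0.639, 0.769, -0.0, -0.0]
ft_force: [-5.0, 1.2, 5.8]
width: 0.0102
grip_force: 20.0
[ 0.0263  0.8677 -0.3767] 0.4254797332789271 100.54324355497477
```

The torque jump shows the tap at its stop after about 80° (1.4 rad). I release, rise, align with the handle and look.

```bash
python3 -m crank '[[[0,0,0],0],[[0,0,0],0],[[0,0,-0.4],0],[[0,0,-0.9],0],[[0,0,-0.9],0],[[0,0,-0.9],0],[[0,0,-0.9],0],[[0,0,-0.9],1],[[0,0,0],1],[[0,0,0],1],[[0,0,0],1],[[0,0,0],1]]' 0.25 && python3 -m crank '[[[0,0,0],1],[[0,0,0],1],[[0,0,0],1],[[0,0,0],1],[[0,0,0],1],[[0,0,0],1],[[0,0,0],0.2],[[0.9,0,0],0],[[0.9,0,0],0],[[0,0,0],0],[[0,0,0],0]]' 0.45; python3 - <<'E'
from look import *
s,im,c=look('w5')
for k,z,A in(('red',.16,150),('black',.163,400)):
    for a,rc,ct in blobs(im,k,(0,0,640,300),A)[:3]:
        b=[ray(c,p,z)[:2] for p in cv2.boxPoints(rc)];p=ray(c,rc[0],z);print(k,a,rc,p,*b);print(tool(s,np.r_[p[:2],.134]-s['ee_pos']))
E
```

```text
time: 18.3
ee_pos: [0.4363, -0.1654, 0.2804]
eef_rot: [0.865, 0.503, 0.0, 0.0]
ft_force: [0.2, -0.7, 0.7]
width: 0.0219
grip_force: 0.0
time: 19.68
ee_pos: [0.4888, -0.1554, 0.2796]
eef_rot: [0.995, 0.096, -0.0, 0.0]
ft_force: [0.1, -0.8, 0.3]
width: 0.0388
grip_force: 0.0
19.675 [ 0.5828  0.0808 -0.3845  1.6457  0.0308  1.4213 -1.1827] [ 0.4888 -0.1554  0.2796] yaw 11.07248396884607
red 513.5 ((319.0, 287.5), (17.0, 40.0), 90.0) [ 0.4412 -0.1668  0.16  ] [ 0.4455 -0.1491] [ 0.4519 -0.1815] [ 0.4367 -0.1848] [ 0.4303 -0.1519]
[-1.63    0.0694  4.8554]
black 729.0 ((318.0, 228.0), (50.0, 16.0), 90.0) [ 0.4924 -0.1558  0.163 ] [ 0.5107 -0.1459] [ 0.5131 -0.1579] [ 0.4732 -0.1661] [ 0.4708 -0.1536]
[0.1166 0.0374 4.8549]
```

View pics/w5.png

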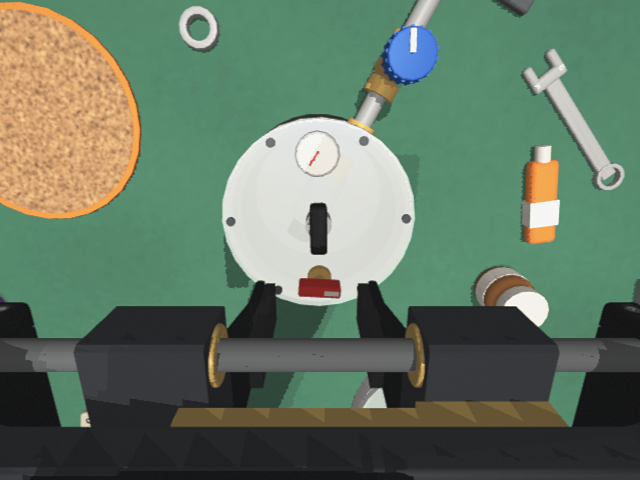

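The tap bar (319,288) now sits crosswise to the handle (318,228), and the tool is aligned with the handle. I grip and lift.

```bash
python3 -m crank '[[[0.05,0.02,0.6],0],[[0,0,0.9],0],[[0,0,0.9],0],[[0,0,0.9],0],[[0,0,0.8],0],[[0,0,0.5],0],[[0,0,0.25],0],[[0,0,0],0],[[0,0,0],0]]' && python3 -m crank '[[[0,0,0],0],[[0,0,0],0],[[0,0,0],0],[[0,0,0],0],[[0,0,0],0]]' 0 45 && python3 -m crank '[[[0,0,-0.2],0],[[0,0,-0.3],0],[[0,0,0],0]]'
```

```text
time: 20.85
ee_pos: [0.4913, -0.1556, 0.1348]
eef_rot: [0.995, 0.096, 0.001, 0.0]
ft_force: [-0.1, 0.3, 0.6]
width: 0.0391
grip_force: 0.0
time: 21.48
ee_pos: [0.4909, -0.156, 0.1344]
eef_rot: [0.995, 0.096, 0.0, 0.0]
ft_force: [-0.8, -2.7, 3.2]
width: 0.0204
grip_force: 45.0
time: 21.85
ee_pos: [0.4909, -0.1552, 0.1496]
eef_rot: [0.995, 0.096, 0.0, -0.0]
ft_force: [-0.4, -1.4, -5.4]
width: 0.0203
grip_force: 45.0
```

The weight (about 5.5 N) is on the wrist, so the lid is free. The jaw width of 20 mm suggests the tips hold the post. I lift gently and check that it hangs level.

```bash
python3 -m crank '[[[0,0,-0.3],0],[[0,0,-0.4],0],[[0,0,-0.4],0],[[0,0,-0.4],0],[[0,0,-0.4],0],[[0,0,-0.4],0],[[0,0,-0.2],0],[[0,0,0],0],[[0,0,0],0]]'; python3 - <<'E'
from look import *
s,im,c=look('w6');print(s['width'],s['ft_force'])
a=vision.camera('scene')[150:350,180:480];b=im[100:320,150:480]
b=cv2.resize(b,(450,300));a=cv2.resize(a,(450,300))
cv2.imwrite('pics/c6.png',np.vstack([a,b])[:,:,::-1])
t=vision.camera('top');cv2.imwrite('pics/t6.png',t[:,:,::-1])
c=cam('top')
for a,rc,ct in blobs(t,'orange',(190,195,295,310),300)[:1]:
    e=cv2.fitEllipse(cv2.convexHull(ct));print(e,ray(c,e[0],.006))
E
```

```text
time: 22.98
ee_pos: [0.4906, -0.1555, 0.2236]
eef_rot: [0.995, 0.096, -0.0, -0.0]
ft_force: [0.1, 0.4, -6.1]
width: 0.02
grip_force: 45.0
22.975 [ 0.5806  0.1127 -0.388   1.7299  0.044   1.3083 -1.1953] [ 0.4906 -0.1555  0.2236] yaw 11.00907032923879
0.01998546035848116 [ 0.0747  0.3905 -6.1009]
((241.9808807373047, 255.98187255859375), (82.71353149414062, 84.91890716552734), 57.204647064208984) [0.5096 0.1686 0.006 ]
```

View pics/c6.png

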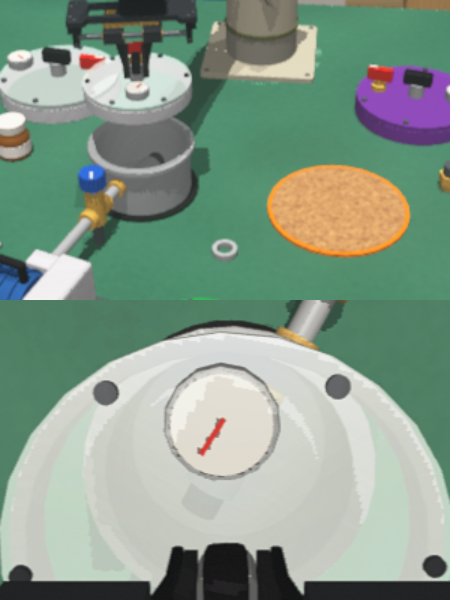

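The lid hangs level, 184 mm up and clear of the pot. I carry it to the mat centre at (0.510,0.169).

```bash
python3 -m crank '[[[0.08,-0.3,0],0],[[0.13,-0.5,0],0],[[0.18,-0.7,0],0],[[0.18,-0.7,0],0],[[0.18,-0.7,0],0],[[0.18,-0.7,0],0],[[0.18,-0.7,0],0],[[0.18,-0.7,0],0],[[0.18,-0.7,0],0],[[0.18,-0.7,0],0],[[0.18,-0.7,0],0],[[0.18,-0.7,0],0]]' && python3 -m crank '[[[0.18,-0.7,0],0],[[0.18,-0.7,0],0],[[0.18,-0.7,0],0],[[0.1,-0.4,0],0],[[0.05,-0.2,0],0],[[0,0,0],0],[[0,0,0],0]]'; python3 - <<'E'
from look import *
s=sensors.read_state();print(tool(s,np.array([.5096,.1686,.046])-s['ee_pos']),s['joint_positions'],yaw(s))
E
```

```text
time: 24.62
ee_pos: [0.5049, 0.0878, 0.2242]
eef_rot: [0.995, 0.097, 0.0, -0.0]
ft_force: [-0.8, -1.1, -5.6]
width: 0.0206
grip_force: 45.0
time: 25.5
ee_pos: [0.5103, 0.1683, 0.224]
eef_rot: [0.995, 0.095, -0.0, 0.0]
ft_force: [0.5, -0.3, -5.1]
width: 0.0207
grip_force: 45.0
[-0.0202 -0.017   5.9328] [ 0.1791  0.1957 -0.6554  1.6632  0.123   1.3246 -1.877 ] 10.944483367978794
```

```bash
python3 -m crank '[[[0,0,0.3],0],[[0,0,0.6],0],[[0,0,0.8],0],[[0,0,0.8],0],[[0,0,0.8],0],[[0,0,0.8],0],[[0,0,0.7],0],[[0,0,0.5],0],[[0,0,0.3],0],[[0,0,0.1],0],[[0,0,0],0]]' && python3 -m crank '[[[0,0,0.05],0],[[0,0,0.05],0],[[0,0,0.04],0],[[0,0,0.03],0],[[0,0,0.03],0],[[0,0,0],0],[[0,0,0],0]]'
```

```text
time: 26.88
ee_pos: [0.5104, 0.1693, 0.0533]
eef_rot: [0.995, 0.096, 0.0, -0.0]
ft_force: [1.0, 0.9, -5.7]
width: 0.0203
grip_force: 45.0
time: 27.75
ee_pos: [0.5102, 0.1692, 0.0471]
eef_rot: [0.995, 0.096, 0.0, 0.0]
ft_force: [-0.7, 0.7, -5.6]
width: 0.0203
grip_force: 45.0
```

```bash
python3 -m crank '[[[0,0,0.03],0],[[0,0,0.02],0],[[0,0,0.02],0],[[0,0,0],0],[[0,0,0],0]]'
```

```text
time: 28.38
ee_pos: [0.5102, 0.1692, 0.0453]
eef_rot: [0.995, 0.096, 0.0, 0.0]
ft_force: [-5.4, -1.5, 5.1]
width: 0.0207
grip_force: 45.0
```

In contact (force now +5 N). I release and rise.

```bash
python3 -m crank '[[[0,0,0],0],[[0,0,0],0],[[0,0,0],0],[[0,0,0],0]]' 0.45 && python3 -m crank '[[[0,0,-0.3],0],[[0,0,-0.6],0],[[0,0,-0.9],0],[[0,0,-0.9],0],[[0,0,-0.9],0],[[0,0,-0.9],0],[[0,0,-0.9],0],[[0,0,-0.9],0],[[-0.9,0,0],0],[[-0.9,0,0],0],[[0,0,0],0]]'; python3 - <<'E'
from look import *
s=sensors.read_state();im=vision.camera('wrist');t=vision.camera('scene')
cv2.imwrite('pics/c7.png',np.vstack([cv2.resize(im,(400,300)),cv2.resize(t[130:430,160:560],(400,300))])[:,:,::-1])
E
```

```text
time: 28.88
ee_pos: [0.5103, 0.1692, 0.0449]
eef_rot: [0.995, 0.096, 0.0, -0.0]
ft_force: [0.5, -0.0, 0.9]
width: 0.0388
grip_force: 0.0
time: 30.25
ee_pos: [0.4563, 0.159, 0.2355]
eef_rot: [0.995, 0.096, 0.001, 0.001]
ft_force: [0.4, 0.7, 0.2]
width: 0.0389
grip_force: 0.0
```

View pics/c7.png

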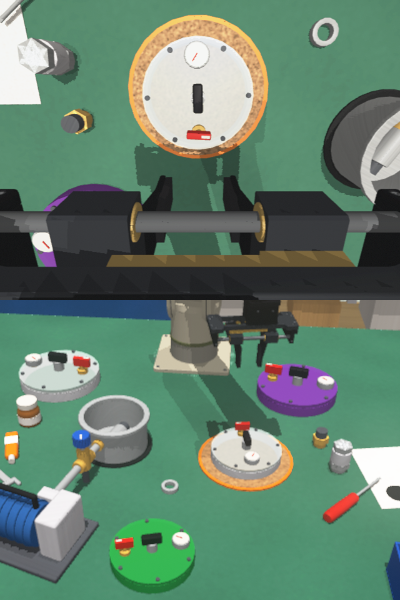

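The lid sits upright and wholly on the mat (wrist picture, centre about (197,93)). The tap is still crosswise, the bystanders look undisturbed, and the robot is clear.

```bash
python3 -c "
from bench import r
print(r.close_job())"
```

```text
the job is handed in; nothing more can be done
None
```

I shut the valve tight, opened the vent tap to its stop, set the lid right way up and wholly on the cork mat, and handed the job in at about 30 s; the result was not reported back.

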